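Check the cases and post the green-capped bottles

ROBOT

A 7-joint arm with a two-finger parallel gripper is mounted at the origin on the work surface. World frame = base frame: x ahead of the robot, y to its left, z up, the work surface at z = 0. Lengths are in m, angles in rad, forces in N, time in s.
With the tool pointing down it reaches from about 0.425 to 0.925 m from the base axis. Payload 6.8 kg.
Tool frame: the origin (TCP) lies at the very end of the fingers, on their centre line; the grasp point (between the pads) lies 19 mm behind it; z points along the fingers, y is the line along which they close (so a half turn about z gives the same grasp; the last joint's range is limited). The gripper opens to 85 mm and grips with 20 to 120 N. Pads are 22 mm wide; open, the fingers measure 114 mm over their backs; the gripper's body (76 mm by 85 mm) begins 54 mm behind the grasp point. The pads swing forward as they close: fully open they stand 13 mm farther back than shut.
Start: joints at [1.041, 0.477, 0.022, 1.555, -0.011, 1.109, -0.083], TCP at [0.276, -0.616, 0.231] pointing down, gripper open.
Joint ranges: [-2.96, 2.96], [-0.34, 2.1], [-1.41, 1.46], [0.24, 2.44], [-1.37, 4.51], [0.17, 1.92], [-2.96, 2.96]. Speed limits (rad/s): [2.39, 2.39, 3.14, 3.14, 3.14, 3.14, 3.14].

INTERFACE

Orientations are given as a unit quaternion [w, x, y, z].
In Python, from station import bot gives the robot as it stands.
- The arm moves only by the tool jog_arm, never from a script. Its argument "motion" is a list of rows, each a list of 7 numbers: the turn, a rotation vector about the tool's x, y, z in rad, then the shift along the tool's x, y, z in mm, then the finger opening in mm, from 0 to 85.4. A call has 1 to 10 rows; each row is the pose to reach, as a shift and turn from the pose commanded when the call began, along the tool's axes at that moment; what a row does not reach only later rows make up. A row lasts 1/8 s, in which the tool goes at most 62.5 mm and 10.7 degrees, less where a joint would pass 70% of its speed; a pose out of reach is approached as far as the arm can. A call with a gripper value outside its range is refused whole. The fingers move at their own pace and stop on an object; "grip_force" is the grip in N (left out, the last holds). Time passes only in rows, so rows that repeat a pose let the fingers close. It gives the time, the measured TCP pose, the force, the opening and the grip force at its end, in the units of the state.
- bot.get_obs(): the state, without advancing time (a new reading comes with each control period).
- bot.read_camera(name): name is "scene" or "top" or "wrist"; returns a dict with "pixels" (400x640x3 uint8, red, green, blue), "camera_matrix" (3x3 intrinsics, pixels), "distortion" ([k1, k2, p1, p2, k3] as OpenCV has them; the pictures are not rectified), "T" (4x4, takes a point from camera to world coordinates); the wrist camera has in their place "tool_from_camera" (4x4, takes a point from camera to tool coordinates, whose origin is the TCP and whose axes are the flange's). Camera axes: x right, y down, z forward; pixel columns grow to the right and rows downward; lengths in m; the calibration is good to about 2 mm. A picture is of the moment at which its call begins: read the wrist's pose just before it. There is no depth.
- bot.hand_in(): hands the job in; it is judged then, once.
Trained networks look in a picture, given as the dict that the camera call returned (one of the last four; its "shot" number tells which), for a name from the list of things; names that differ only in an ending like _2 or _b are one class to them, and where a whole thing is asked for, a point or a joint stands for the part that bears it (a point fixed in the world has none). Each returns a list of dicts, best first, with "score" (0 to 1); they miss things now and then, are a little off and sometimes report something else, mostly with a low value. They report only what shows in the picture. A call takes as long as a camera call. They do not tell look-alikes from the thing itself.
- bot.spot_in(thing, picture): "xy" ([column, row] in pixels, amid what is visible of it).
- bot.tip_of(thing, picture): "xy" ([column, row] in pixels: a listed point, or the origin of a listed thing).
The state is a dict: "t": time; "q": joint angles; "joint_vel": joint speeds; "joint_torque": joint torques, N m; "eef_pos": TCP position; "tool_rot": TCP orientation; "contact_force": force on the tool from outside, world axes, zero at the start; "torque": the same for the moment, N m; "gripper_width": opening from 0.0 (shut) to 1.0 (fully open); "grasp_force": force on a finger pad.
Only numpy, scipy, OpenCV 4.12 (cv2) and the standard library are available. Lean on these libraries where they do the work, as an engineer would, in place of code of your own. Each camera call takes 0.05 s, during which the arm holds its last target. There are 200 camera calls.

TASK

Lift the lids of all three blue-lidded cases and leave them standing open together, to see which one holds the green-capped bottles. Then take out every green-capped bottle (two to four of them) and push each down through the sprung flap in the roof of the clear drop port, so that it lies inside with the flap closed again. Finish with all three lids closed; the orange-capped and white-capped bottles stay in their cases, and the tubs, tin and burner on the bench are left where they stand.

Things in the scene. Friction and masses are not known exactly. Their poses are not given: they have to be found in the camera images.
- case_a: a white plastic case, 128 x 140 mm (its x, y) and 50 mm high, open on top under its blue lid, fixed to the bench, walls and floor 5 mm; a dark rubber kerb 20 mm wide, 8 mm above the floor, runs round the inside, leaving a flat well of 78 x 90 mm in which the bottles stand; origin at the centre of its underside, z up, x towards its hinge side, -x is its front. The three cases look alike; each holds small bottles with caps of one colour.
- lid_a (a joint): angle of the blue lid of case_a: 0 closed, grows as it opens upward, up to 1.9 (leaning back past upright); a stiff hinge, so the lid stays at any angle; about 1 to 2 N at the knob moves it
- lid_a_handle (a point): centre of the black knob of lid_a (round, 28 mm across, 16 mm tall on a thin 12 mm stem; the knob's top is 8 mm beyond this point). It is 35 mm off the 6 mm thick lid plate, 30 mm in from the plate's front edge, and turns with the lid. The hinge line runs along the case's y through the point x +64 mm, z +50.5 mm of the case; with the lid closed the knob's centre is 98 mm to -x and 41 mm above that line
- case_b: a white plastic case, 128 x 140 mm (its x, y) and 50 mm high, open on top under its blue lid, fixed to the bench, walls and floor 5 mm; a dark rubber kerb 20 mm wide, 8 mm above the floor, runs round the inside, leaving a flat well of 78 x 90 mm in which the bottles stand; origin at the centre of its underside, z up, x towards its hinge side, -x is its front. The three cases look alike; each holds small bottles with caps of one colour.
- lid_b (a joint): angle of the blue lid of case_b: 0 closed, grows as it opens upward, up to 1.9 (leaning back past upright); a stiff hinge, so the lid stays at any angle; about 1 to 2 N at the knob moves it
- lid_b_handle (a point): centre of the black knob of lid_b (round, 28 mm across, 16 mm tall on a thin 12 mm stem; the knob's top is 8 mm beyond this point). It is 35 mm off the 6 mm thick lid plate, 30 mm in from the plate's front edge, and turns with the lid. The hinge line runs along the case's y through the point x +64 mm, z +50.5 mm of the case; with the lid closed the knob's centre is 98 mm to -x and 41 mm above that line
- case_c: a white plastic case, 128 x 140 mm (its x, y) and 50 mm high, open on top under its blue lid, fixed to the bench, walls and floor 5 mm; a dark rubber kerb 20 mm wide, 8 mm above the floor, runs round the inside, leaving a flat well of 78 x 90 mm in which the bottles stand; origin at the centre of its underside, z up, x towards its hinge side, -x is its front. The three cases look alike; each holds small bottles with caps of one colour.
- lid_c (a joint): angle of the blue lid of case_c: 0 closed, grows as it opens upward, up to 1.9 (leaning back past upright); a stiff hinge, so the lid stays at any angle; about 1 to 2 N at the knob moves it
- lid_c_handle (a point): centre of the black knob of lid_c (round, 28 mm across, 16 mm tall on a thin 12 mm stem; the knob's top is 8 mm beyond this point). It is 35 mm off the 6 mm thick lid plate, 30 mm in from the plate's front edge, and turns with the lid. The hinge line runs along the case's y through the point x +64 mm, z +50.5 mm of the case; with the lid closed the knob's centre is 98 mm to -x and 41 mm above that line
- green_1_center (a point): centre of a small square bottle with green cap: white body 20 x 20 mm, 24 mm tall, round cap 19 mm across on top, 34 mm tall in all (along its z), about 30 g; this point is half-way up; may be absent
- green_2_center (a point): centre of a small square bottle with green cap: white body 20 x 20 mm, 24 mm tall, round cap 19 mm across on top, 34 mm tall in all (along its z), about 30 g; this point is half-way up; may be absent
- green_3_center (a point): centre of a small square bottle with green cap: white body 20 x 20 mm, 24 mm tall, round cap 19 mm across on top, 34 mm tall in all (along its z), about 30 g; this point is half-way up; may be absent
- green_4_center (a point): centre of a small square bottle with green cap: white body 20 x 20 mm, 24 mm tall, round cap 19 mm across on top, 34 mm tall in all (along its z), about 30 g; this point is half-way up; may be absent
- amber_1_center (a point): centre of a small square bottle with amber (orange) cap: white body 20 x 20 mm, 24 mm tall, round cap 19 mm across on top, 34 mm tall in all (along its z), about 30 g; this point is half-way up
- amber_2_center (a point): centre of a small square bottle with amber (orange) cap: white body 20 x 20 mm, 24 mm tall, round cap 19 mm across on top, 34 mm tall in all (along its z), about 30 g; this point is half-way up
- white_1_center (a point): centre of a small square bottle with white cap: white body 20 x 20 mm, 24 mm tall, round cap 19 mm across on top, 34 mm tall in all (along its z), about 30 g; this point is half-way up
- white_2_center (a point): centre of a small square bottle with white cap: white body 20 x 20 mm, 24 mm tall, round cap 19 mm across on top, 34 mm tall in all (along its z), about 30 g; this point is half-way up
- port: the drop port: a clear box, 116 x 132 mm (its x, y), 150 mm high, walls 4 mm, floor 5 mm, fixed to the bench, with a metal flap in its roof; origin at the centre of its underside, z up
- port_mouth (a point): a point on the closed flap's upper face, level with the roof, 40 mm to -x of the flap's hinge line, which runs along the port's y on its +x side; the flap covers 82 mm from the hinge towards -x and 118 mm along y, leaving a clear mouth as wide
- flap (a joint): angle of the sprung flap: 0 closed, grows as its -x edge is pushed down into the port, stop at 1.35. The spring holds it shut under a bottle's weight; torque about 0.05 N m at 0 rising to 0.19 N m at the stop. Pushed by a bottle held 20 to 40 mm from the hinge and 50 mm below the roof it gives way beneath and the bottle falls free when let go
- tin: aluminium tin, 60 mm across, 70 mm high; a bystander, origin at the centre of its underside
- burner: dark steel burner, 72 mm across, 85 mm high; a bystander, origin at the centre of its underside
- tub_1: lidded clear tub, 104 mm across, 80 mm high; a bystander, origin at the centre of its underside
- tub_2: lidded yellow tub, 104 mm across, 80 mm high; a bystander, origin at the centre of its underside
There are look-alikes about, which are no part of the job. What is shaped like the case_c but red is not meant. Leave any pink look-alike of the case_b alone.

How it is judged:
By the outcome, as a careful person would: the job done as asked, in the order asked, and still so for the second after the job is handed in, with the robot touching nothing.
Of green_1, green_2, green_3, green_4 only 2 to 4 are there at a start; the rules pass over those that are not, and their reading is None.
At some moment in a run one of green_1, green_2, green_3, green_4 may be knocked a few centimetres aside while the robot is not near it.
Once in a run the grip may slacken for a moment while it holds something.
It also fails if it takes over 210 s, if anything falls off the work surface, if the arm or the gripper's body presses on something with over 40 N, if the wrist force passes 120 N, or if a joint passes its speed limit or range.

## Working session

There is one attempt and no reset: what is moved stays moved. The work goes in short steps, Python scripts to look and compute and a tool call to move; the robot and the scene stay as the last step left them, time stands still between calls to the robot, and variables do not carry over. Pictures are saved under pics/ and viewed, at most 14 in all, crops included, and the job is handed in when it is done.

Besides the shell and the picture viewer there is one more tool, called by a JSON object that holds its "fn" and its "kwargs". jog_arm: Moves the arm, as the interface text tells. Its arguments: {"type":"object","properties":{"motion":{"type":"array"},"grip_force":{"type":"number"}},"required":["motion"]}

```bash
ls; mkdir -p pics
cat > h.py <<'E'
import numpy as np,cv2
from station import bot
from scipy.spatial.transform import Rotation as R
def ray(p,xy):
    u=cv2.undistortPoints(np.array([[xy]],float),np.array(p["camera_matrix"]),np.array(p["distortion"]))[0,0]
    T=np.array(p["T"]);d=T[:3,:3]@np.array([u[0],u[1],1]);return T[:3,3],d/np.linalg.norm(d)
def atz(p,xy,z):
    o,d=ray(p,xy);return o+d*(z-o[2])/d[2]
def proj(p,P):
    T=np.linalg.inv(np.array(p["T"]));r,_=cv2.Rodrigues(T[:3,:3])
    return cv2.projectPoints(np.array(P,float).reshape(-1,3),r,T[:3,3],np.array(p["camera_matrix"]),np.array(p["distortion"]))[0][:,0]
def tri(ps,xys):
    A=np.zeros((3,3));b=np.zeros(3)
    for p,x in zip(ps,xys):
        o,d=ray(p,x);M=np.eye(3)-np.outer(d,d);A+=M;b+=M@o
    return np.linalg.solve(A,b)
def q2R(q): return R.from_quat([q[1],q[2],q[3],q[0]])
def cam(n):
    o=bot.get_obs();p=bot.read_camera(n)
    if n=="wrist":
        T=np.eye(4);T[:3,:3]=q2R(o["tool_rot"]).as_matrix();T[:3,3]=o["eef_pos"];p["T"]=T@np.array(p["tool_from_camera"])
    return p
def save(p,n): cv2.imwrite("pics/"+n+".png",p["pixels"][:,:,::-1])
E
python3 - <<'E'
from h import *
for n in("scene","top"):
    p=cam(n);save(p,n+"0");print(n,np.round(p["T"],2).tolist())
    for th in("case_a","lid_a_handle","port","port_mouth","tin","burner","tub_1"):
        for r in bot.tip_of(th,p)[:6]: print(th,round(r["score"],2),np.round(r["xy"]), np.round(atz(p,r["xy"],{"lid_a_handle":.0915,"port_mouth":.15}.get(th,0)),3))
o=bot.get_obs();print(o["eef_pos"],o["tool_rot"],o["gripper_width"],o["contact_force"])
E
```

```text
pics
scene [[-0.12, 0.75, -0.65, 1.3], [0.99, 0.09, -0.08, 0.11], [0.0, -0.66, -0.75, 0.98], [0.0, 0.0, 0.0, 1.0]]
case_a 0.95 [209. 193.] [ 0.483 -0.305  0.   ]
case_a 0.86 [208. 152.] [ 0.313 -0.357  0.   ]
case_a 0.85 [368. 167.] [0.323 0.143 0.   ]
case_a 0.83 [346. 212.] [0.508 0.091 0.   ]
case_a 0.6 [422. 215.] [0.493 0.302 0.   ]
lid_a_handle 0.8 [429. 185.] [0.463 0.306 0.091]
port 0.98 [279. 207.] [ 0.51  -0.096  0.   ]
port 0.59 [382. 299.] [0.763 0.199 0.   ]
port_mouth 0.87 [272. 179.] [ 0.544 -0.1    0.15 ]
port_mouth 0.56 [295. 294.] [0.857 0.008 0.15 ]
tin 0.55 [225. 277.] [ 0.75  -0.191 -0.   ]
burner 0.56 [296. 295.] [ 0.777 -0.007  0.   ]
burner 0.54 [210. 169.] [ 0.386 -0.331  0.   ]
tub_1 0.8 [383. 296.] [0.756 0.2   0.   ]
tub_1 0.72 [461. 283.] [0.697 0.391 0.   ]
tub_1 0.33 [344. 216.] [0.52  0.087 0.   ]
top [[-0.03, -0.99, 0.15, 0.36], [-1.0, 0.02, -0.0, 0.03], [0.0, -0.15, -0.99, 1.33], [0.0, 0.0, 0.0, 1.0]]
case_a 0.89 [447. 278.] [ 0.298 -0.382  0.   ]
case_a 0.8 [285. 271.] [0.334 0.146 0.   ]
case_a 0.73 [301. 214.] [0.522 0.091 0.   ]
case_a 0.67 [411. 219.] [ 0.497 -0.277  0.   ]
case_a 0.61 [238. 223.] [0.496 0.303 0.   ]
lid_a_handle 0.55 [232. 232.] [0.459 0.301 0.091]
port 0.71 [356. 213.] [ 0.521 -0.094  0.   ]
port 0.48 [422. 226.] [ 0.47  -0.312  0.   ]
port_mouth 0.95 [364. 202.] [ 0.536 -0.105  0.15 ]
tin 0.85 [378. 147.] [ 0.747 -0.179  0.   ]
burner 0.89 [328. 145.] [ 0.76  -0.005  0.   ]
tub_1 0.78 [271. 148.] [0.754 0.191 0.   ]
tub_1 0.67 [211. 164.] [0.703 0.395 0.   ]
[ 0.27638064 -0.61586411  0.23135229] [4.75835753e-05 9.77839080e-01 2.09357902e-01 1.41967433e-05] 1.0010167561034158 [ 0.52650331  0.29720407 -0.2067334 ]
```

View pics/scene0.png

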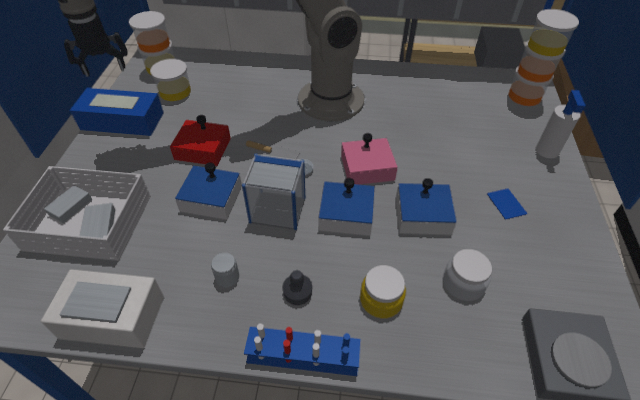

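View pics/top0.png

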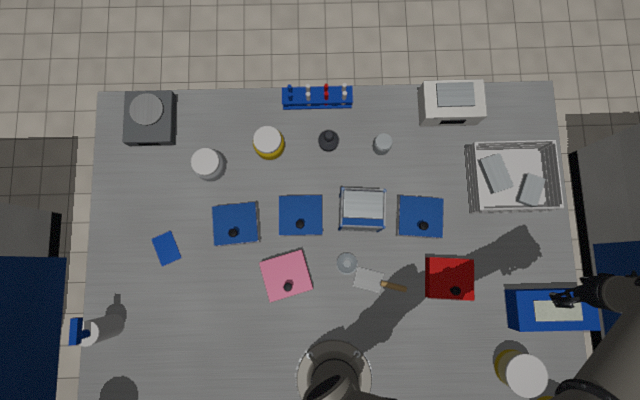

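The scene shows three blue-lidded cases, at top-view pixels (236,223), (301,215) and (420,216), with knobs on the robot side. The port is at (362,208), and the pink and red look-alikes are nearer the base. Next I refine the poses from the lid outlines.

Run:
```python
from h import *
from scipy.optimize import least_squares
S={}
for n in("top","scene"):
    p=cam(n);S[n]=p
    hsv=cv2.cvtColor(p["pixels"],cv2.COLOR_RGB2HSV)
    m=cv2.inRange(hsv,(100,120,50),(125,255,255))
    p["m"]=m
def knobpx(p,c):
    return proj(p,[c])[0]
for name,c0 in dict(R=(.5,-.285),M=(.515,.091),L=(.495,.303)).items():
    for n in S:
        p=S[n];xy=proj(p,[[*c0,.056]])[0]
        k,lab,st,ce=cv2.connectedComponentsWithStats(p["m"])
        i=min((j for j in range(1,k) if st[j,4]>300),key=lambda j:np.hypot(*(ce[j]-xy)))
        cs,_=cv2.findContours((lab==i).astype(np.uint8),cv2.RETR_EXTERNAL,cv2.CHAIN_APPROX_NONE)
        h=cv2.convexHull(max(cs,key=len))[:,0]
        w=np.array([atz(p,x,.0565)[:2] for x in h.astype(float)])
        r=cv2.minAreaRect((w*1000).astype(np.float32));
        print(name,n,np.round(r[0],1),np.round(r[1],1),round(r[2],1))
p=S["scene"];cv2.imwrite("pics/port.png",cv2.resize(p["pixels"][120:260,200:340,::-1],None,fx=4,fy=4,interpolation=cv2.INTER_CUBIC))
for n in S:
  for r in bot.tip_of("lid_a_handle",S[n])+bot.spot_in("lid_a_handle",S[n]): print(n,r["score"],np.round(r["xy"]),np.round(atz(S[n],r["xy"],.0915),3))
```

```text
R top [ 499.3 -294.9] [138.7 126.6] 84.5
R scene [ 501.8 -294.2] [139.2 128.6] 84.6
M top [513.2  90.6] [137.2 126.8] 89.5
M scene [514.5  92.5] [138.  131.6] 89.5
L top [491.1 301.9] [126.7 138.1] 4.6
L scene [492.6 303. ] [131.  138.6] 4.3
top 0.68 [236. 232.] [0.46  0.288 0.091]
top 0.32 [271. 148.] [0.726 0.181 0.091]
top 0.71 [238. 223.] [0.487 0.284 0.091]
top 0.57 [328. 143.] [ 0.738 -0.002  0.091]
scene 0.63 [429. 187.] [0.469 0.306 0.092]
scene 0.68 [347. 197.] [0.53  0.092 0.092]
scene 0.61 [427. 205.] [0.533 0.297 0.092]
scene 0.34 [271. 176.] [ 0.479 -0.119  0.092]
```

View pics/port.png

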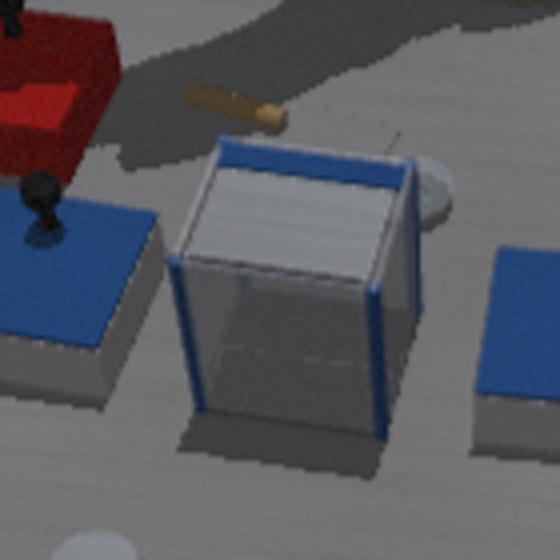

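{"fn": "jog_arm", "kwargs": {"motion": [[0, 0, 0.1, 30, -22, 0, 60], [0, 0, 0.2, 70, -50, 0, 60], [0, 0, 0.3, 115, -82, 0, 60], [0, 0, 0.4, 160, -115, 0, 60], [0, 0, 0.518, 205, -147, 0, 60], [0, 0, 0.518, 250, -180, 20, 60], [0, 0, 0.518, 290, -208, 50, 60], [0, 0, 0.518, 306.2, -218.7, 90, 60], [0, 0, 0.518, 306.2, -218.7, 90, 60], [0, 0, 0.518, 306.2, -218.7, 90, 60]], "grip_force": 25}}

```text
t: 2.35
eef_pos: [0.4661, -0.2927, 0.1426]
tool_rot: [0.001, 0.999, -0.049, 0.0]
contact_force: [0.3, -0.9, -0.8]
gripper_width: 0.704
grasp_force: 0.0
```

```bash
cat >> h.py <<'E'
def st():
    o=bot.get_obs();r=q2R(o["tool_rot"]).as_matrix();x=r[:,0]
    print("t",round(o["t"],2),"tcp",np.round(np.array(o["eef_pos"])*1000,1),"yaw",round(np.degrees(np.arctan2(x[1],x[0])),2),"zaxis",np.round(r[:,2],3),"w",round(o["gripper_width"]*85.4,1),"gf",round(o["grasp_force"],1),"F",np.round(o["contact_force"],1),"q",np.round(o["q"],2))
    return np.array(o["eef_pos"])*1000,r
def to(*xyz):   # tool-axes shift from here to a world point (mm)
    p,r=st();d=r.T@(np.array(xyz,float)-p);print("shift",xyz,np.round(d,1));return d
E
python3 - <<'E'
from h import *
to(466.2,-291.2,72.5)
p=cam("scene")
c=np.array([[220,140],[415,162],[375,285],[172,258]])/4+[200,120]
for x in c: print(np.round(atz(p,x,.15)*1000))
w=cam("wrist");save(w,"w1")
for r in bot.spot_in("lid_a_handle",w)[:3]: print(r["score"],r["xy"],np.round(atz(w,r["xy"],.0915)*1000))
for r in bot.tip_of("lid_a_handle",w)[:3]: print(r["score"],r["xy"],np.round(atz(w,r["xy"],.0915)*1000))
E
```

```text
t 2.35 tcp [ 466.1 -292.7  142.6] yaw -5.61 zaxis [ 0.001 -0.001 -1.   ] w 60.1 gf 0.0 F [ 0.3 -0.9 -0.8] q [ 0.46  0.38 -0.02  1.94  0.01  0.82 -1.23]
shift (466.2, -291.2, 72.5) [-0.2 -1.6 70.1]
[ 463. -160.  150.]
[468. -29. 150.]
[578. -38. 150.]
[ 570. -167.  150.]
```

{"fn": "jog_arm", "kwargs": {"motion": [[0, 0, 0, 0, -1, 30, 60], [0, 0, 0, 0, -1, 60, 60], [0, 0, 0, 0, -1, 70, 60], [0, 0, 0, 0, -1, 70, 60], [0, 0, 0, 0, -1, 70, 15], [0, 0, 0, 0, -1, 70, 15], [0, 0, 0, 0, -1, 70, 15], [0, 0, 0, 0, -1, 70, 15], [0, 0, 0, 0, -1, 70, 15]], "grip_force": 25}}

```text
t: 3.68
eef_pos: [0.4669, -0.2909, 0.0724]
tool_rot: [0.001, 0.999, -0.048, 0.001]
contact_force: [-0.6, -2.1, 6.7]
gripper_width: 0.314
grasp_force: 24.7
```

Run:
```python
from h import *
st()
```

```text
t 3.67 tcp [ 466.9 -290.9   72.4] yaw -5.54 zaxis [ 0.002 -0.001 -1.   ] w 26.8 gf 24.7 F [-0.6 -2.1  6.7] q [ 0.46  0.48 -0.02  1.98  0.02  0.68 -1.24]
```

{"fn": "jog_arm", "kwargs": {"motion": [[0, 0, 0, 14, 0, -24, 15], [0, 0, 0, 33.6, 0, -43.5, 15], [0, 0, 0, 57.7, 0, -57.3, 15], [0, 0, 0, 84.5, 0, -64.3, 15], [0, 0, 0, 112.2, 0, -64.2, 15], [0, 0, 0, 139, 0, -57, 15], [0, 0, 0, 155.4, 0, -48.4, 15], [0, 0, 0, 163, 0, -43, 15], [0, 0, 0, 163, 0, -43, 15], [0, 0, 0, 163, 0, -43, 15]], "grip_force": 25}}

```text
t: 4.92
eef_pos: [0.6299, -0.3065, 0.1153]
tool_rot: [0.001, 0.999, -0.048, 0.002]
contact_force: [4.2, -3.4, 4.5]
gripper_width: 0.316
grasp_force: 27.1
```

Run:
```python
from h import *
st();p=cam("scene");save(p,"s2")
```

```text
t 4.92 tcp [ 629.9 -306.5  115.3] yaw -5.53 zaxis [ 0.003 -0.002 -1.   ] w 26.9 gf 27.1 F [ 4.2 -3.4  4.5] q [ 0.37  0.63 -0.02  1.58  0.01  0.93 -1.31]
```

View pics/s2.png

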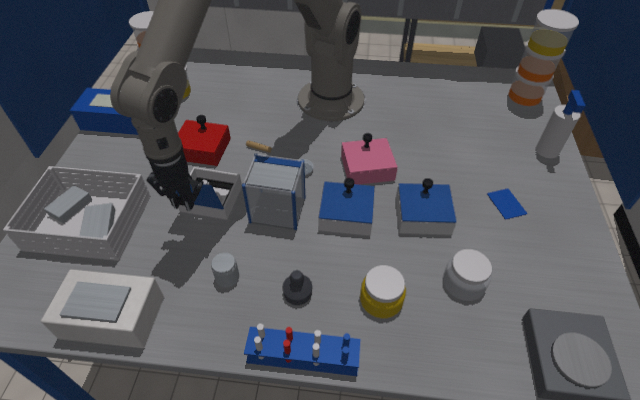

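The right lid stands open at about (210,190) with the gripper still on its knob. I release it and go over the port to the middle knob.

{"fn": "jog_arm", "kwargs": {"motion": [[0, 0, 0, 0, 0, 0, 60], [0, 0, 0, 0, 0, 0, 60], [0, 0, 0, 0, 0, 0, 60], [0, 0, 0, 0, 0, -30, 60], [0, 0, 0, 0, 0, -75, 60], [0, 0, 0, 0, 0, -120, 60], [0, 0, 0, 0, 0, -155, 60], [0, 0, 0, -20, -40, -155, 60], [0, 0, 0, -45, -90, -155, 60]]}}

```text
t: 6.1
eef_pos: [0.5918, -0.2115, 0.2694]
tool_rot: [0.0, 0.999, -0.049, 0.0]
contact_force: [1.0, 0.7, 0.8]
gripper_width: 0.7
grasp_force: 0.0
```

{"fn": "jog_arm", "kwargs": {"motion": [[0, 0, -0.02, -20, -45, 0, 60], [0, 0, -0.04, -42, -95, 0, 60], [0, 0, -0.06, -65, -145, 0, 60], [0, 0, -0.087, -90, -195, 0, 60], [0, 0, -0.087, -115, -240, 0, 60], [0, 0, -0.087, -135, -280, 20, 60], [0, 0, -0.087, -142.5, -292.3, 60, 60], [0, 0, -0.087, -142.5, -292.3, 100, 60], [0, 0, -0.087, -142.5, -292.3, 120, 60], [0, 0, -0.087, -142.5, -292.3, 120, 60]]}}

```text
t: 7.35
eef_pos: [0.4771, 0.0926, 0.1479]
tool_rot: [0.0, 1.0, -0.004, -0.002]
contact_force: [0.2, -0.9, 0.1]
gripper_width: 0.708
grasp_force: 0.0
```

Run:
```python
from h import *
to(480,91.8,72.5)
```

```text
t 7.35 tcp [477.1  92.6 147.9] yaw -0.51 zaxis [-0.004 -0.001 -1.   ] w 60.5 gf 0.0 F [ 0.2 -0.9  0.1] q [-0.12  0.29 -0.24  2.06  0.09  0.8  -1.99]
shift (480, 91.8, 72.5) [ 3.2  0.7 75.4]
```

{"fn": "jog_arm", "kwargs": {"motion": [[0, 0, 0, 3, 1, 35, 60], [0, 0, 0, 3, 1, 70, 60], [0, 0, 0, 3, 1, 75, 60], [0, 0, 0, 3, 1, 75, 60], [0, 0, 0, 3, 1, 75, 15], [0, 0, 0, 3, 1, 75, 15], [0, 0, 0, 3, 1, 75, 15], [0, 0, 0, 3, 1, 75, 15], [0, 0, 0, 3, 1, 75, 15]], "grip_force": 25}}

```text
t: 8.48
eef_pos: [0.4823, 0.0938, 0.0752]
tool_rot: [-0.001, 1.0, -0.004, 0.001]
contact_force: [-0.6, 5.3, 0.7]
gripper_width: 0.311
grasp_force: 24.7
```

{"fn": "jog_arm", "kwargs": {"motion": [[0, 0, 0, 14, 0, -24, 15], [0, 0, 0, 33.6, 0, -43.5, 15], [0, 0, 0, 57.7, 0, -57.3, 15], [0, 0, 0, 84.5, 0, -64.3, 15], [0, 0, 0, 112.2, 0, -64.2, 15], [0, 0, 0, 139, 0, -57, 15], [0, 0, 0, 155.4, 0, -48.4, 15], [0, 0, 0, 163, 0, -43, 15], [0, 0, 0, 163, 0, -43, 15], [0, 0, 0, 163, 0, -43, 15]]}}

```text
t: 9.72
eef_pos: [0.6457, 0.0922, 0.118]
tool_rot: [-0.001, 1.0, -0.004, 0.001]
contact_force: [1.4, 5.0, 1.1]
gripper_width: 0.311
grasp_force: 27.1
```

Run:
```python
from h import *
to(458.1,299.8,150)
```

```text
t 9.72 tcp [645.7  92.2 118. ] yaw -0.47 zaxis [ 0.003  0.002 -1.   ] w 26.5 gf 27.1 F [1.4 5.  1.1] q [-0.1   0.56 -0.19  1.7   0.13  0.89 -1.92]
shift (458.1, 299.8, 150) [-189.2 -206.1  -32.1]
```

{"fn": "jog_arm", "kwargs": {"motion": [[0, 0, 0, 0, 0, 0, 60], [0, 0, 0, 0, 0, 0, 60], [0, 0, 0, 0, 0, 0, 60], [0, 0, 0, 0, 0, -40, 60], [0, 0, 0, 0, 0, -90, 60], [0, 0, 0, 0, 0, -130, 60], [0, 0, -0.03, -30, -35, -130, 60], [0, 0, -0.06, -65, -70, -130, 60], [0, 0, -0.087, -100, -110, -130, 60], [0, 0, -0.087, -140, -150, -110, 60]]}}

```text
t: 10.98
eef_pos: [0.5061, 0.2429, 0.2286]
tool_rot: [-0.001, 0.999, 0.038, 0.002]
contact_force: [-0.2, 0.5, -0.3]
gripper_width: 0.702
grasp_force: 0.0
```

{"fn": "jog_arm", "kwargs": {"motion": [[0, 0, 0, -30, -35, 30, 60], [0, 0, 0, -53.6, -51.6, 78, 60], [0, 0, 0, -53.6, -51.6, 78, 60], [0, 0, 0, -53.6, -51.6, 78, 60]]}}

```text
t: 11.48
eef_pos: [0.4496, 0.2886, 0.1499]
tool_rot: [0.0, 0.999, 0.038, 0.0]
contact_force: [1.1, -1.0, -0.2]
gripper_width: 0.702
grasp_force: 0.0
```

Run:
```python
from h import *
to(458.1,299.8,72.5)
```

```text
t 11.47 tcp [449.6 288.6 149.9] yaw 4.41 zaxis [ 0.001 -0.    -1.   ] w 60.0 gf 0.0 F [ 1.1 -1.  -0.2] q [-0.42  0.36 -0.33  1.95  0.15  0.85 -2.32]
shift (458.1, 299.8, 72.5) [  9.3 -10.5  77.4]
```

{"fn": "jog_arm", "kwargs": {"motion": [[0, 0, 0, 9, -10, 20, 60], [0, 0, 0, 9, -10, 60, 60], [0, 0, 0, 9, -10, 77, 60], [0, 0, 0, 9, -10, 77, 60], [0, 0, 0, 9, -10, 77, 15], [0, 0, 0, 9, -10, 77, 15], [0, 0, 0, 9, -10, 77, 15], [0, 0, 0, 9, -10, 77, 15], [0, 0, 0, 9, -10, 77, 15]], "grip_force": 25}}

```text
t: 12.6
eef_pos: [0.4572, 0.3014, 0.0731]
tool_rot: [-0.001, 0.999, 0.039, 0.001]
contact_force: [-0.0, 5.8, 0.9]
gripper_width: 0.315
grasp_force: 24.7
```

{"fn": "jog_arm", "kwargs": {"motion": [[0, 0, 0, 14, 0, -24, 15], [0, 0, 0, 33.6, 0, -43.5, 15], [0, 0, 0, 57.7, 0, -57.3, 15], [0, 0, 0, 84.5, 0, -64.3, 15], [0, 0, 0, 112.2, 0, -64.2, 15], [0, 0, 0, 139, 0, -57, 15], [0, 0, 0, 155.4, 0, -48.4, 15], [0, 0, 0, 163, 0, -43, 15], [0, 0, 0, 163, 0, -43, 15], [0, 0, 0, 163, 0, -43, 15]]}}

```text
t: 13.85
eef_pos: [0.6189, 0.3145, 0.1156]
tool_rot: [-0.001, 0.999, 0.04, 0.0]
contact_force: [0.2, 6.1, 1.0]
gripper_width: 0.313
grasp_force: 26.8
```

{"fn": "jog_arm", "kwargs": {"motion": [[0, 0, 0, 0, 0, 0, 60], [0, 0, 0, 0, 0, 0, 60], [0, 0, 0, 0, 0, 0, 60], [0, 0, 0, 0, 0, -40, 60], [0, 0, 0, 0, 0, -90, 60], [0, 0, 0, 0, 0, -140, 60], [0, 0, 0, 0, 0, -170, 60], [0, 0, 0, 0, 0, -170, 60]]}}

```text
t: 14.85
eef_pos: [0.6205, 0.3127, 0.2886]
tool_rot: [-0.001, 0.999, 0.039, 0.002]
contact_force: [0.2, 0.5, -0.4]
gripper_width: 0.704
grasp_force: 0.0
```

Run:
```python
from h import *
st()
p=cam("top");save(p,"t3")
G={}
for th in("green_1_center","amber_1_center","white_1_center"):
  for r in bot.tip_of(th,p)[:5]: print(th,round(r["score"],2),np.round(r["xy"]),np.round(atz(p,r["xy"],.022)*1000))
im=p["pixels"][170:270,200:460,::-1];cv2.imwrite("pics/t3c.png",cv2.resize(im,None,fx=3,fy=3,interpolation=cv2.INTER_CUBIC))
```

```text
t 14.85 tcp [620.5 312.7 288.6] yaw 4.42 zaxis [ 0.005  0.002 -1.   ] w 60.1 gf 0.0 F [ 0.2  0.5 -0.4] q [-0.36  0.48 -0.29  1.42  0.14  1.25 -2.16]
green_1_center 0.58 [368. 202.] [ 553. -132.   22.]
green_1_center 0.16 [297. 168.] [675. 101.  22.]
amber_1_center 0.74 [365. 200.] [ 559. -124.   22.]
white_1_center 0.4 [427. 228.] [ 464. -321.   22.]
```

View pics/t3c.png

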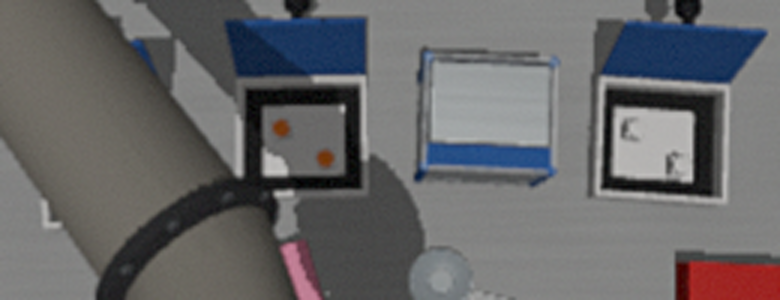

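The middle case holds two orange caps at (281,128) and (325,158) in the crop, and the right case holds white caps. So the greens are in the left case, which the arm hides here. I look into it with the wrist camera.

{"fn": "jog_arm", "kwargs": {"motion": [[0, 0, 0, -35, 0, 0, 60], [0, 0, 0, -80, 0, 0, 60], [0, 0, 0, -125, 0, 0, 60], [0, 0, 0, -140, 0, 20, 60], [0, 0, 0, -140, 0, 20, 60], [0, 0, 0, -140, 0, 20, 60]]}}

```text
t: 15.8
eef_pos: [0.4806, 0.3012, 0.2652]
tool_rot: [0.0, 0.999, 0.038, -0.0]
contact_force: [-0.5, -0.9, -0.7]
gripper_width: 0.705
grasp_force: 0.0
```

Run:
```python
from h import *
st()
p=cam("wrist");save(p,"w4");print(np.round(p["tool_from_camera"],3).tolist())
print("L center px",np.round(proj(p,[[.492,.3025,.005]])))
for th in("green_1_center",):
  for r in bot.tip_of(th,p)[:6]: print(th,round(r["score"],2),np.round(r["xy"]),np.round(atz(p,r["xy"],.022)*1000,1))
  for r in bot.spot_in(th,p)[:6]: print("spot",round(r["score"],2),np.round(r["xy"]),np.round(atz(p,r["xy"],.022)*1000,1))
```

```text
t 15.8 tcp [480.6 301.2 265.2] yaw 4.41 zaxis [-0. -0. -1.] w 60.2 gf 0.0 F [-0.5 -0.9 -0.7] q [-0.39  0.29 -0.34  1.76  0.11  1.11 -2.26]
[[-0.0, -0.948, -0.318, 0.081], [1.0, -0.0, -0.0, 0.001], [-0.0, -0.318, 0.948, -0.143], [0.0, 0.0, 0.0, 1.0]]
L center px [[318. 151.]]
green_1_center 0.59 [338. 175.] [469.  276.8  22. ]
green_1_center 0.17 [317. 152.] [493.6 303.9  22. ]
spot 0.56 [339. 172.] [472.6 276.8  22. ]
```

View pics/w4.png

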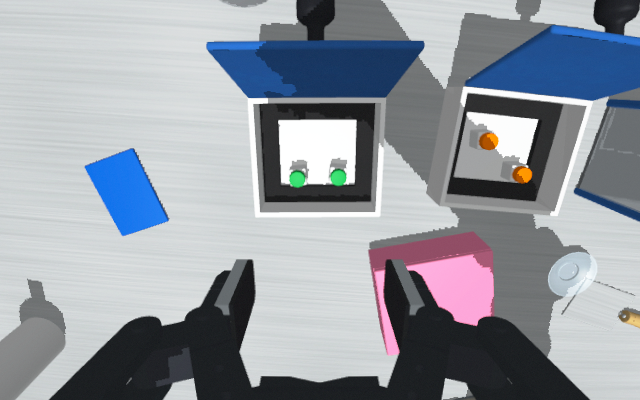

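Left case: two green-capped bottles, at (297,179) and (338,177), on the robot side of the well. The rest of the well is empty. I take a zoomed look for their yaw.

```bash
cat >> h.py <<'E'
def greens(p,z=.039,amin=12):
    hsv=cv2.cvtColor(p["pixels"],cv2.COLOR_RGB2HSV);m=cv2.inRange(hsv,(50,110,60),(85,255,255))
    k,l,s,c=cv2.connectedComponentsWithStats(m)
    return [(np.round(c[i],1),s[i,4],np.round(atz(p,c[i],z)*1000,1)) for i in range(1,k) if s[i,4]>amin]
E
python3 - <<'E'
from h import *
st()
p=cam("wrist")
for g in greens(p): print(g)
cv2.imwrite("pics/w5.png",cv2.resize(p["pixels"][90:220,240:400,::-1],None,fx=4.6,fy=4.6,interpolation=cv2.INTER_CUBIC))
E
```

```text
t 15.95 tcp [480.8 301.5 265.5] yaw 4.4 zaxis [ 0.  0. -1.] w 60.4 gf 0.0 F [ 0.2  0.3 -0.5] q [-0.39  0.29 -0.35  1.76  0.11  1.11 -2.26]
(array([338.3, 177.6]), np.int32(217), array([469.9, 278.3,  39. ]))
(array([297.5, 179. ]), np.int32(215), array([464.8, 323.7,  39. ]))
```

View pics/w5.png

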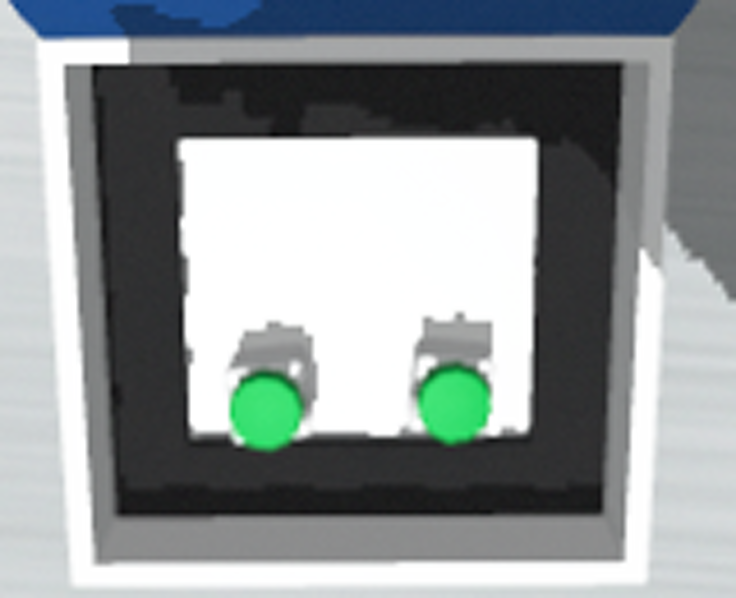

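{"fn": "jog_arm", "kwargs": {"motion": [[0, 0, 0, -13, 22, 40, 34], [0, 0, 0, -13, 22, 90, 34], [0, 0, 0, -13, 22, 140, 34], [0, 0, 0, -13, 22, 190, 34], [0, 0, 0, -13, 22, 220, 34], [0, 0, 0, -13, 22, 220, 34]]}}

```text
t: 16.75
eef_pos: [0.4674, 0.2776, 0.0434]
tool_rot: [0.001, 0.999, 0.039, -0.002]
contact_force: [-1.0, 0.2, 0.1]
gripper_width: 0.396
grasp_force: 0.0
```

Run:
```python
from h import *
to(469.5,278.3,12)
p=cam("wrist");save(p,"w6")
for g in greens(p): print(g)
```

```text
t 16.75 tcp [467.4 277.6  43.4] yaw 4.45 zaxis [-0.004 -0.002 -1.   ] w 33.8 gf 0.0 F [-1.   0.2  0.1] q [-0.42  0.54 -0.29  1.99  0.24  0.65 -2.36]
shift (469.5, 278.3, 12) [ 2.3 -0.6 31.4]
(array([316.7, 257.9]), np.int32(1217), array([471.4, 278.2,  39. ]))
(array([223.9, 260.8]), np.int32(1247), array([466.3, 323. ,  39. ]))
```

View pics/w6.png

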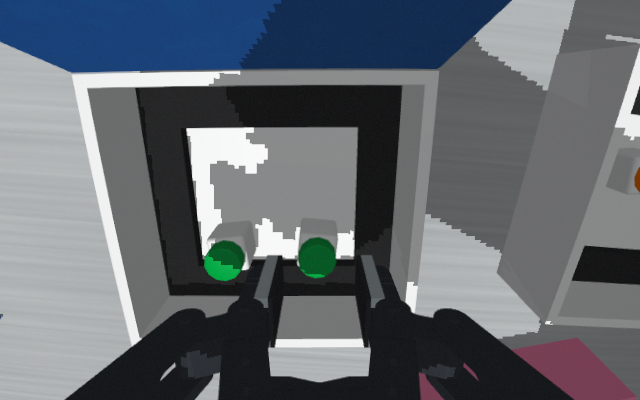

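The fingers straddle the right bottle (cap at (317,258)) and the left finger clears its neighbour (224,261). I go down, grip and lift.

{"fn": "jog_arm", "kwargs": {"motion": [[0, 0, 0, 3, 0, 15, 34], [0, 0, 0, 3, 0, 31, 34], [0, 0, 0, 3, 0, 31, 34], [0, 0, 0, 3, 0, 31, 10], [0, 0, 0, 3, 0, 31, 10], [0, 0, 0, 3, 0, 31, 10], [0, 0, 0, 3, 0, 31, 10]], "grip_force": 50}}

```text
t: 17.68
eef_pos: [0.4715, 0.2787, 0.0145]
tool_rot: [-0.0, 0.999, 0.039, 0.0]
contact_force: [0.6, 0.4, 1.2]
gripper_width: 0.217
grasp_force: 49.7
```

{"fn": "jog_arm", "kwargs": {"motion": [[0, 0, 0, 0, 0, -20, 10], [0, 0, 0, 0, 0, -60, 10], [0, 0, 0, 0, 0, -110, 10], [0, 0, 0, 0, 0, -160, 10], [0, 0, 0, 0, 0, -210, 10], [0, 0, 0, 0, 0, -260, 10], [0, 0, 0, 0, 0, -260, 10]]}}

```text
t: 18.55
eef_pos: [0.4732, 0.2802, 0.2788]
tool_rot: [-0.002, 0.999, 0.039, 0.004]
contact_force: [-1.2, -0.3, -1.0]
gripper_width: 0.218
grasp_force: 49.6
```

Run:
```python
from h import *
st()
p=cam("wrist");
for g in greens(p,.22): print(g)
for n in ("top","scene"):
  p=cam(n)
  for x in bot.tip_of("port_mouth",p)[:2]+bot.tip_of("port",p)[:1]: print(n,round(x["score"],2),np.round(atz(p,x["xy"],.15)*1000))
  if n=="top": save(p,"t6")
```

```text
t 18.55 tcp [473.2 280.2 278.8] yaw 4.45 zaxis [ 0.007  0.004 -1.   ] w 18.6 gf 49.6 F [-1.2 -0.3 -1. ] q [-0.35  0.25 -0.36  1.79  0.1   1.12 -2.23]
(array([281. , 169.9]), np.int32(203), array([506.6, 305.4, 220. ]))
(array([319. , 297.8]), np.int32(1714), array([418.7, 275.4, 220. ]))
top 0.83 [ 530. -108.  150.]
top 0.88 [496. -86. 150.]
scene 0.77 [526. -95. 150.]
scene 0.7 [643. -59. 150.]
```

{"fn": "jog_arm", "kwargs": {"motion": [[0, 0, 0.02, -5, 30, 0, 10], [0, 0, 0.04, -10, 75, 0, 10], [0, 0, 0.06, -16, 125, 0, 10], [0, 0, 0.08, -22, 175, 0, 10], [0, 0, 0.1, -28, 225, 0, 10], [0, 0, 0.12, -34, 275, 0, 10], [0, 0, 0.139, -40, 325, 0, 10], [0, 0, 0.139, -47, 376, 0, 10], [0, 0, 0.139, -47, 376, 0, 10], [0, 0, 0.139, -47, 376, 0, 10]]}}

```text
t: 20.15
eef_pos: [0.4536, -0.0992, 0.2738]
tool_rot: [-0.0, 1.0, -0.031, -0.001]
contact_force: [-0.2, 0.3, -0.7]
gripper_width: 0.216
grasp_force: 49.6
```

Run:
```python
from h import *
st()
p=cam("wrist");save(p,"w7")
for x in bot.tip_of("port_mouth",p)[:2]: print("mouth",round(x["score"],2),x["xy"],np.round(atz(p,x["xy"],.15)*1000))
```

```text
t 20.15 tcp [453.6 -99.2 273.8] yaw -3.5 zaxis [-0.001  0.001 -1.   ] w 18.4 gf 49.6 F [-0.2  0.3 -0.7] q [ 0.14  0.09 -0.06  1.98  0.01  1.07 -1.56]
mouth 0.9 [314.9, 98.2] [ 529. -101.  150.]
```

View pics/w7.png

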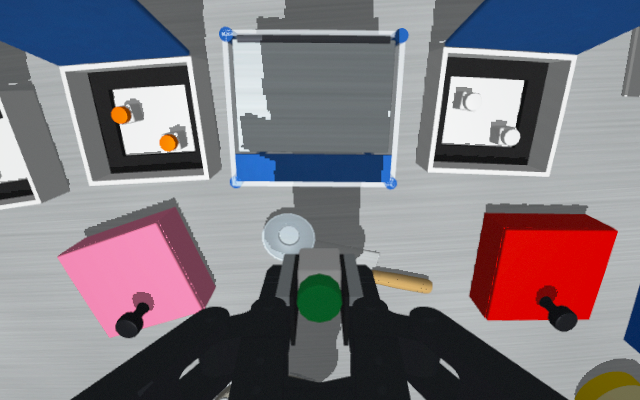

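Run:
```python
from h import *
p=cam("wrist")
for xy in [(315,35),(315,43),(315,153),(315,183),(232,98),(397,98),(226,34),(402,35),(391,183),(236,182)]: print(xy,np.round(atz(p,xy,.15)*1000,1))
cv2.imwrite("pics/w8.png",cv2.resize(p["pixels"][20:195,215:415,::-1],None,fx=4,fy=3.4,interpolation=cv2.INTER_CUBIC)[:600])
```

```text
(315, 35) [ 572.4 -103.3  150. ]
(315, 43) [ 567.1 -103.   150. ]
(315, 153) [487.4 -98.  150. ]
(315, 183) [462.9 -96.4 150. ]
(232, 98) [532.9 -38.1 150. ]
(397, 98) [ 525.5 -162.2  150. ]
(226, 34) [577.3 -39.6 150. ]
(402, 35) [ 569.1 -165.6  150. ]
(391, 183) [ 459.3 -158.   150. ]
(236, 182) [467.6 -32.4 150. ]
```

View pics/w8.png

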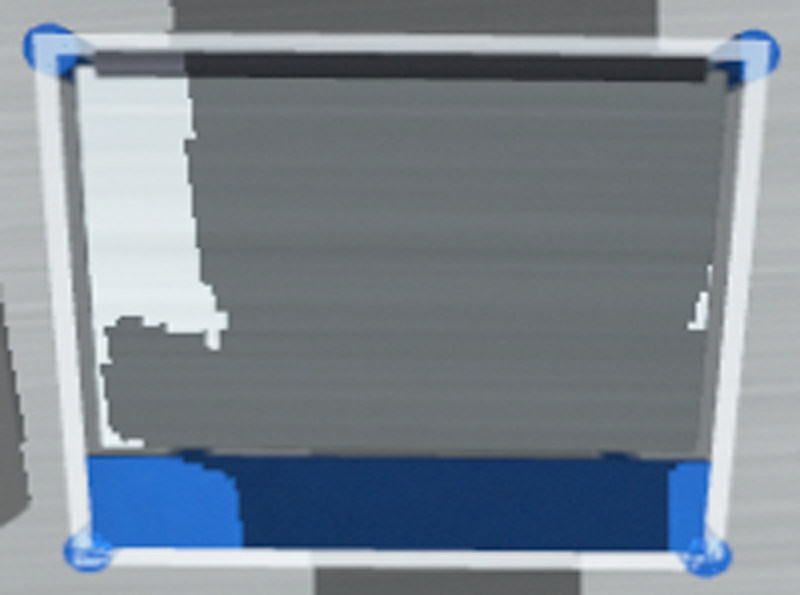

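{"fn": "jog_arm", "kwargs": {"motion": [[0, 0, 0, 40, -1.5, 20, 10], [0, 0, 0, 81, -3, 50, 10], [0, 0, 0, 81, -3, 90, 10], [0, 0, 0, 81, -3, 110, 10], [0, 0, 0, 81, -3, 120, 10], [0, 0, 0, 81, -3, 128, 10], [0, 0, 0, 81, -3, 136, 10], [0, 0, 0, 81, -3, 136, 10]]}}

```text
t: 21.3
eef_pos: [0.5345, -0.1018, 0.1383]
tool_rot: [0.0, 1.0, -0.031, -0.0]
contact_force: [-0.9, 1.7, 2.8]
gripper_width: 0.221
grasp_force: 49.9
```

Run:
```python
from h import *
st()
p=cam("scene")
cv2.imwrite("pics/s8.png",cv2.resize(p["pixels"][110:260,190:350,::-1],None,fx=4,fy=4,interpolation=cv2.INTER_CUBIC))
```

```text
t 21.3 tcp [ 534.5 -101.8  138.3] yaw -3.51 zaxis [-0.001 -0.    -1.   ] w 18.8 gf 49.9 F [-0.9  1.7  2.8] q [ 0.12  0.38 -0.06  1.95  0.03  0.81 -1.59]
```

View pics/s8.png

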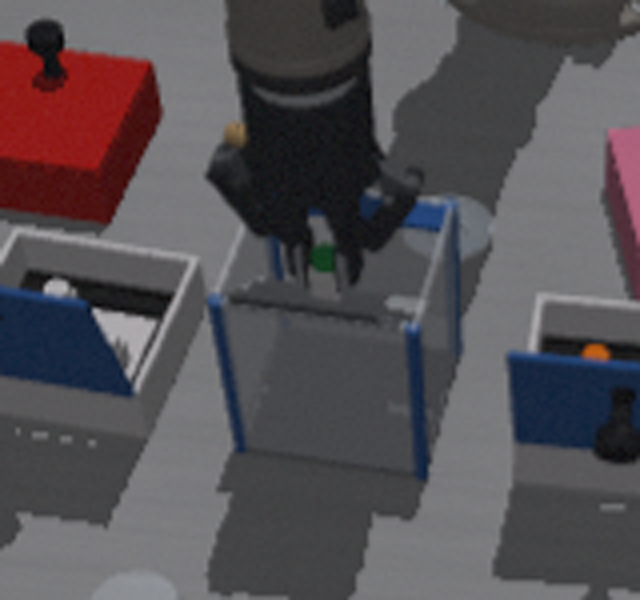

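The hinge bar on the far edge at (300,305) stays up and the near edge has gone down, so the hinge is on the far side. I push through, release and rise.

{"fn": "jog_arm", "kwargs": {"motion": [[0, 0, 0, 0, 0, 12, 10], [0, 0, 0, 0, 0, 26, 10], [0, 0, 0, 0, 0, 38, 10], [0, 0, 0, 0, 0, 45, 10], [0, 0, 0, 0, 0, 45, 10], [0, 0, 0, 0, 0, 45, 45], [0, 0, 0, 0, 0, 45, 45], [0, 0, 0, 0, 0, 45, 45], [0, 0, 0, 0, 0, 45, 45], [0, 0, 0, 0, 0, 45, 45]]}}

```text
t: 22.6
eef_pos: [0.535, -0.1017, 0.0934]
tool_rot: [-0.0, 1.0, -0.031, 0.0]
contact_force: [-1.8, 2.4, 0.5]
gripper_width: 0.527
grasp_force: 1.4
```

Run:
```python
from h import *
st()
p=cam("scene");save(p,"s9")
for g in greens(p,.05,3): print(g)
p=cam("wrist");
for g in greens(p,.05,3): print(g)
```

```text
t 22.6 tcp [ 535.  -101.7   93.4] yaw -3.5 zaxis [ 0.  0. -1.] w 45.0 gf 1.4 F [-1.8  2.4  0.5] q [ 0.12  0.44 -0.06  1.98  0.04  0.72 -1.59]
(array([432.2, 199.1]), np.int32(18), array([474.1, 321.3,  50. ]))
(array([318.4, 266.4]), np.int32(18), array([ 512.8, -100.7,   50. ]))
```

{"fn": "jog_arm", "kwargs": {"motion": [[0, 0, 0, 0, 0, -25, 45], [0, 0, 0, 0, 0, -60, 45], [0, 0, 0, 0, 0, -110, 45], [0, 0, 0, -20, 0, -160, 45], [0, 0, 0, -60, 0, -185, 45], [0, 0, 0, -80, 0, -185, 45], [0, 0, 0, -80, 0, -185, 45]]}}

```text
t: 23.58
eef_pos: [0.4549, -0.0976, 0.2794]
tool_rot: [0.0, 1.0, -0.031, 0.002]
contact_force: [1.6, 0.0, -1.3]
gripper_width: 0.529
grasp_force: 0.0
```

Run:
```python
from h import *
st()
p=cam("scene")
for g in greens(p,.02,3): print(g)
w=cam("wrist")
for g in greens(w,.039,3): print(g)
a=cv2.resize(p["pixels"][130:250,200:330,::-1],None,fx=3,fy=4.8);b=cv2.resize(w["pixels"][20:200,180:430,::-1],None,fx=1.6,fy=3.2)
cv2.imwrite("pics/s10.png",np.hstack([a[:576],b[:576]]))
```

```text
t 23.57 tcp [454.9 -97.6 279.4] yaw -3.56 zaxis [ 0.003 -0.001 -1.   ] w 45.2 gf 0.0 F [ 1.6  0.  -1.3] q [ 0.14  0.08 -0.06  1.98  0.01  1.08 -1.56]
(array([432.2, 199.1]), np.int32(18), array([447.3, 328.2,  20. ]))
```

View pics/s10.png

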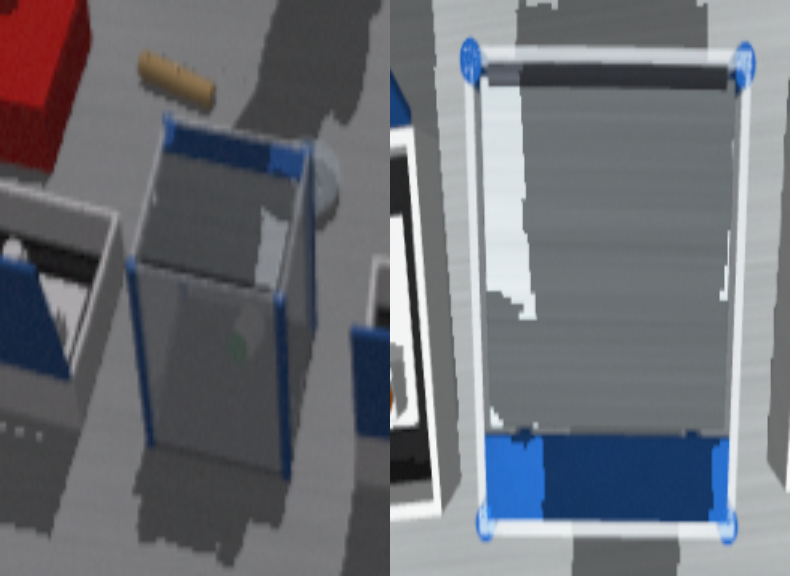

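The first bottle lies in the port (faint green at (238,345) in the left panel) and the flap is closed. Now the second one.

{"fn": "jog_arm", "kwargs": {"motion": [[0, 0, -0.02, -2, -40, 0, 40], [0, 0, -0.04, -3, -90, 0, 40], [0, 0, -0.06, -5, -140, 0, 40], [0, 0, -0.08, -7, -195, 0, 40], [0, 0, -0.1, -8, -250, 0, 40], [0, 0, -0.12, -10, -305, 0, 40], [0, 0, -0.139, -12, -360, 0, 40], [0, 0, -0.139, -15, -419, 20, 40], [0, 0, -0.139, -15, -419, 70, 40], [0, 0, -0.139, -15, -419, 120, 40]]}}

```text
t: 24.92
eef_pos: [0.4664, 0.3241, 0.1564]
tool_rot: [-0.001, 0.999, 0.04, 0.0]
contact_force: [0.0, -0.6, -1.4]
gripper_width: 0.467
grasp_force: 0.0
```

{"fn": "jog_arm", "kwargs": {"motion": [[0, 0, 0, 0, 0, 40, 40], [0, 0, 0, 0, 0, 80, 40], [0, 0, 0, 0, 0, 100, 40], [0, 0, 0, 0, 0, 100, 40], [0, 0, 0, 0, 0, 100, 40]]}}

```text
t: 25.55
eef_pos: [0.4664, 0.3231, 0.0587]
tool_rot: [-0.0, 0.999, 0.039, 0.0]
contact_force: [-0.4, 0.1, 1.1]
gripper_width: 0.468
grasp_force: 0.0
```

Run:
```python
from h import *
p=cam("wrist");G=greens(p)
for g in G: print(g)
d=to(*G[0][2][:2],12)
cv2.imwrite("pics/w11.png",p["pixels"][60:360,60:600,::-1])
```

```text
(array([315.3, 251.9]), np.int32(1025), array([465.9, 324.2,  39. ]))
t 25.6 tcp [466.6 323.1  59.2] yaw 4.45 zaxis [ 0.001  0.001 -1.   ] w 39.9 gf 0.0 F [-0.2  0.2 -0.4] q [-0.46  0.54 -0.33  1.93  0.26  0.71 -2.44]
shift (np.float64(465.9), np.float64(324.2), 12) [-0.7 -1.  47.2]
```

View pics/w11.png

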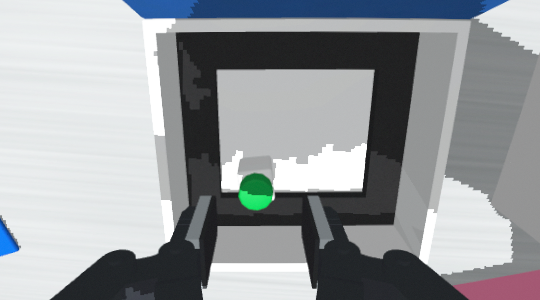

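The last green bottle (cap at (256,191) in the crop) is centred between the fingers and nearly aligned with them. I grip it and lift.

{"fn": "jog_arm", "kwargs": {"motion": [[0, 0, 0, 0, -1, 25, 40], [0, 0, 0, 0, -1, 46, 40], [0, 0, 0, 0, -1, 46, 40], [0, 0, 0, 0, -1, 46, 10], [0, 0, 0, 0, -1, 46, 10], [0, 0, 0, 0, -1, 46, 10], [0, 0, 0, 0, -1, 46, 10], [0, 0, 0, 0, -1, 46, 10]], "grip_force": 50}}

```text
t: 26.6
eef_pos: [0.4663, 0.3238, 0.0134]
tool_rot: [-0.001, 0.999, 0.039, 0.001]
contact_force: [0.2, -1.2, 7.1]
gripper_width: 0.219
grasp_force: 49.5
```

{"fn": "jog_arm", "kwargs": {"motion": [[0, 0, 0, 0, 0, -20, 10], [0, 0, 0, 0, 0, -60, 10], [0, 0, 0, 0, 0, -110, 10], [0, 0, 0, 0, 0, -160, 10], [0, 0, 0, 0, 0, -210, 10], [0, 0, 0, 0, 0, -260, 10], [0, 0, 0, 0, 0, -260, 10]]}}

```text
t: 27.48
eef_pos: [0.467, 0.3249, 0.278]
tool_rot: [-0.003, 0.999, 0.039, 0.004]
contact_force: [-0.2, -0.6, -0.8]
gripper_width: 0.219
grasp_force: 48.8
```

Run:
```python
from h import *
p=cam("wrist")
for g in greens(p): print(g)
to(534.5,-101.8,250)
```

```text
(array([319. , 300.3]), np.int32(1734), array([288.6, 311.4,  39. ]))
t 27.52 tcp [466.  323.8 275.2] yaw 4.46 zaxis [ 0.004  0.003 -1.   ] w 19.2 gf 48.8 F [-1.6 -0.  -0.8] q [-0.39  0.29 -0.4   1.75  0.12  1.13 -2.32]
shift (534.5, -101.8, 250) [ 35.1 429.7  24.4]
```

{"fn": "jog_arm", "kwargs": {"motion": [[0, 0, 0.02, 3, 35, 0, 10], [0, 0, 0.04, 7, 85, 0, 10], [0, 0, 0.06, 11, 135, 0, 10], [0, 0, 0.08, 15, 185, 0, 10], [0, 0, 0.1, 19, 235, 0, 10], [0, 0, 0.12, 23, 285, 0, 10], [0, 0, 0.139, 28, 335, 0, 10], [0, 0, 0.139, 32, 385, 5, 10], [0, 0, 0.139, 35, 430, 15, 10], [0, 0, 0.139, 35, 430, 25, 10]]}}

```text
t: 28.78
eef_pos: [0.5325, -0.1072, 0.2457]
tool_rot: [0.001, 0.999, -0.034, -0.001]
contact_force: [-1.6, 0.6, 0.2]
gripper_width: 0.216
grasp_force: 48.9
```

{"fn": "jog_arm", "kwargs": {"motion": [[0, 0, 0, 0, 0, 0, 10], [0, 0, 0, 0, 0, 30, 10], [0, 0, 0, 0, 0, 60, 10], [0, 0, 0, 0, 0, 70, 10], [0, 0, 0, 0, 0, 70, 10]]}}

```text
t: 29.4
eef_pos: [0.5337, -0.1017, 0.1773]
tool_rot: [-0.0, 1.0, -0.03, -0.0]
contact_force: [-0.9, -0.6, -1.3]
gripper_width: 0.218
grasp_force: 48.9
```

Run:
```python
from h import *
to(534.5,-101.8,93)
p=cam("wrist")
for g in greens(p): print(g)
```

```text
t 29.4 tcp [ 533.7 -101.7  177.3] yaw -3.42 zaxis [-0.001  0.    -1.   ] w 18.6 gf 48.9 F [-0.9 -0.6 -1.3] q [ 0.18  0.33 -0.12  1.92  0.05  0.9  -1.6 ]
shift (534.5, -101.8, 93) [ 0.9  0.1 84.3]
(array([318.9, 300.6]), np.int32(1742), array([421.1, -95.7,  39. ]))
```

{"fn": "jog_arm", "kwargs": {"motion": [[0, 0, 0, 1, 0, 20, 10], [0, 0, 0, 1, 0, 35, 10], [0, 0, 0, 1, 0, 50, 10], [0, 0, 0, 1, 0, 65, 10], [0, 0, 0, 1, 0, 78, 10], [0, 0, 0, 1, 0, 84, 10], [0, 0, 0, 1, 0, 84, 10]]}}

```text
t: 30.32
eef_pos: [0.5338, -0.1027, 0.0924]
tool_rot: [-0.0, 1.0, -0.031, -0.001]
contact_force: [-1.7, 0.8, -0.2]
gripper_width: 0.221
grasp_force: 49.0
```

{"fn": "jog_arm", "kwargs": {"motion": [[0, 0, 0, 0, 0, 0, 45], [0, 0, 0, 0, 0, 0, 45], [0, 0, 0, 0, 0, 0, 45], [0, 0, 0, 0, 0, 0, 45], [0, 0, 0, 0, 0, 0, 45], [0, 0, 0, 0, 0, -25, 45], [0, 0, 0, 0, 0, -60, 45], [0, 0, 0, 0, 0, -110, 45], [0, 0, 0, -20, 0, -160, 45], [0, 0, 0, -60, 0, -185, 45]]}}

```text
t: 31.58
eef_pos: [0.4775, -0.0998, 0.2818]
tool_rot: [0.001, 1.0, -0.031, 0.004]
contact_force: [-0.9, -1.0, 0.2]
gripper_width: 0.526
grasp_force: 0.0
```

{"fn": "jog_arm", "kwargs": {"motion": [[0, 0, 0, -20, 0, 0, 45], [0, 0, 0, -20, 0, 0, 45]]}}

```text
t: 31.82
eef_pos: [0.4549, -0.0987, 0.2794]
tool_rot: [0.001, 1.0, -0.031, 0.002]
contact_force: [0.6, -0.1, -0.5]
gripper_width: 0.528
grasp_force: 0.0
```

Run:
```python
from h import *
st()
p=cam("scene");w=cam("wrist")
for g in greens(w,.039,3)+greens(p,.039,3): print(g)
a=cv2.resize(p["pixels"][130:250,200:330,::-1],None,fx=3,fy=4.8);b=cv2.resize(w["pixels"][20:200,180:430,::-1],None,fx=1.6,fy=3.2)
cv2.imwrite("pics/s12.png",np.hstack([a[:576],b[:576]]))
```

```text
t 31.82 tcp [454.9 -98.7 279.4] yaw -3.56 zaxis [ 0.003 -0.001 -1.   ] w 45.1 gf 0.0 F [ 0.6 -0.1 -0.5] q [ 0.2   0.09 -0.13  1.97  0.01  1.08 -1.57]
```

View pics/s12.png

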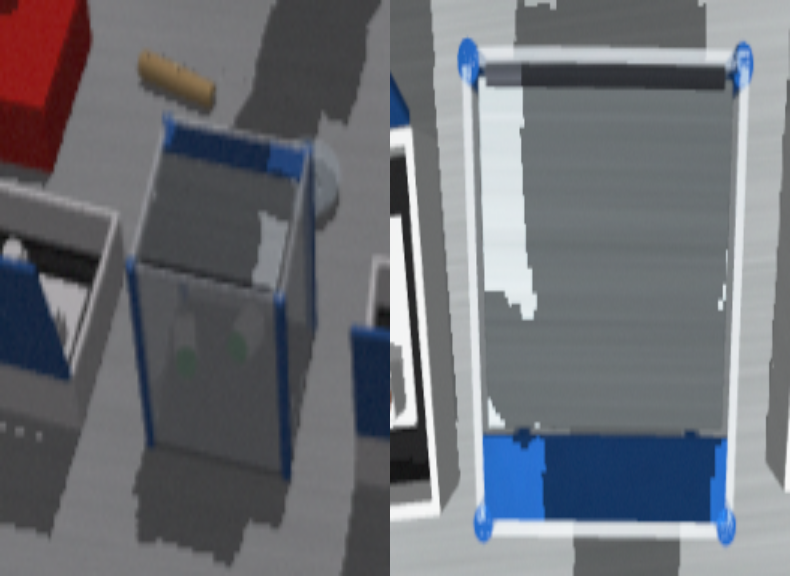

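Both bottles lie in the port, with faint green caps at (186,362) and (237,345), and the flap is shut. Now I close the lids, starting with the right one.

{"fn": "jog_arm", "kwargs": {"motion": [[0, 0, 0.035, 30, 35, 0, 60], [0, 0, 0.035, 70, 75, 0, 60], [0, 0, 0.035, 110, 115, 0, 60], [0, 0, 0.035, 150, 155, 0, 60], [0, 0, 0.035, 187.7, 196.5, 0, 60], [0, 0, 0.035, 187.7, 196.5, 10, 60], [0, 0, 0.035, 187.7, 196.5, 20, 60], [0, 0, 0.035, 187.7, 196.5, 40, 60], [0, 0, 0.035, 187.7, 196.5, 64, 60], [0, 0, 0.035, 187.7, 196.5, 64, 60]], "grip_force": 25}}

```text
t: 33.17
eef_pos: [0.6286, -0.3038, 0.2116]
tool_rot: [-0.001, 0.999, -0.047, -0.002]
contact_force: [-0.6, 0.2, 0.2]
gripper_width: 0.703
grasp_force: 0.0
```

Run:
```python
from h import *
to(629.9,-306.5,115.3)
```

```text
t 33.17 tcp [ 628.6 -303.8  211.6] yaw -5.43 zaxis [-0.005  0.002 -1.   ] w 60.1 gf 0.0 F [-0.6  0.2  0.2] q [ 0.37  0.53 -0.01  1.51  0.01  1.1  -1.31]
shift (629.9, -306.5, 115.3) [ 2.   2.7 96.3]
```

{"fn": "jog_arm", "kwargs": {"motion": [[0, 0, 0, 2, 2.5, 30, 60], [0, 0, 0, 2, 2.5, 70, 60], [0, 0, 0, 2, 2.5, 96, 60], [0, 0, 0, 2, 2.5, 96, 60], [0, 0, 0, 2, 2.5, 96, 15], [0, 0, 0, 2, 2.5, 96, 15], [0, 0, 0, 2, 2.5, 96, 15], [0, 0, 0, 2, 2.5, 96, 15], [0, 0, 0, 2, 2.5, 96, 15]]}}

```text
t: 34.3
eef_pos: [0.6344, -0.307, 0.1201]
tool_rot: [-0.0, 0.999, -0.048, 0.002]
contact_force: [4.3, 4.0, 5.0]
gripper_width: 0.307
grasp_force: 24.8
```

{"fn": "jog_arm", "kwargs": {"motion": [[0, 0, 0, -7.6, 0, -5.4, 15], [0, 0, 0, -24, 0, -14, 15], [0, 0, 0, -50.8, 0, -21.2, 15], [0, 0, 0, -78.5, 0, -21.3, 15], [0, 0, 0, -105.3, 0, -14.3, 15], [0, 0, 0, -129.4, 0, -0.5, 15], [0, 0, 0, -149, 0, 19, 15], [0, 0, 0, -163, 0, 43, 15], [0, 0, 0, -163, 0, 46, 15], [0, 0, 0, -163, 0, 46, 15]]}}

```text
t: 35.55
eef_pos: [0.4693, -0.2913, 0.0737]
tool_rot: [-0.001, 0.999, -0.048, -0.001]
contact_force: [-4.7, 8.9, 17.0]
gripper_width: 0.313
grasp_force: 32.0
```

Run:
```python
from h import *
to(645.7,92.2,260)
```

```text
t 35.55 tcp [ 469.3 -291.3   73.7] yaw -5.48 zaxis [-0.001  0.002 -1.   ] w 26.7 gf 32.0 F [-4.7  8.9 17. ] q [ 0.46  0.48 -0.02  1.97  0.02  0.69 -1.24]
shift (645.7, 92.2, 260) [ 138.7 -398.9 -185.9]
```

{"fn": "jog_arm", "kwargs": {"motion": [[0, 0, 0, 0, 0, 0, 60], [0, 0, 0, 0, 0, 0, 60], [0, 0, 0, 0, 0, 0, 60], [0, 0, 0, 0, 0, -40, 60], [0, 0, 0, 0, 0, -95, 60], [0, 0, 0, 0, 0, -150, 60], [0, 0, 0, 0, 0, -195, 60], [0, 0, 0, 10, -30, -195, 60], [0, 0, 0, 25, -75, -195, 60], [0, 0, 0, 40, -120, -195, 60]]}}

```text
t: 36.8
eef_pos: [0.5214, -0.1762, 0.2674]
tool_rot: [0.0, 0.999, -0.049, 0.0]
contact_force: [0.5, 0.3, 0.4]
gripper_width: 0.704
grasp_force: 0.0
```

{"fn": "jog_arm", "kwargs": {"motion": [[0, 0, -0.02, 16, -45, 0, 60], [0, 0, -0.04, 32, -95, 0, 60], [0, 0, -0.06, 50, -145, 0, 60], [0, 0, -0.087, 68, -195, 0, 60], [0, 0, -0.087, 85, -245, 0, 60], [0, 0, -0.087, 98.7, -278.9, 0, 60], [0, 0, -0.087, 98.7, -278.9, 10, 60], [0, 0, -0.087, 98.7, -278.9, 30, 60], [0, 0, -0.087, 98.7, -278.9, 55, 60], [0, 0, -0.087, 98.7, -278.9, 55, 60]]}}

```text
t: 38.05
eef_pos: [0.6444, 0.089, 0.2098]
tool_rot: [0.001, 1.0, -0.005, -0.002]
contact_force: [-0.4, -0.7, 0.1]
gripper_width: 0.702
grasp_force: 0.0
```

Run:
```python
from h import *
to(646.7,92.2,119)
```

```text
t 38.05 tcp [644.4  89.  209.8] yaw -0.63 zaxis [-0.005 -0.002 -1.   ] w 60.0 gf 0.0 F [-0.4 -0.7  0.1] q [-0.08  0.47 -0.21  1.62  0.11  1.07 -1.9 ]
shift (646.7, 92.2, 119) [ 2.7 -3.4 90.8]
```

{"fn": "jog_arm", "kwargs": {"motion": [[0, 0, 0, 2.5, -3.5, 30, 60], [0, 0, 0, 2.5, -3.5, 70, 60], [0, 0, 0, 2.5, -3.5, 91, 60], [0, 0, 0, 2.5, -3.5, 91, 60], [0, 0, 0, 2.5, -3.5, 91, 15], [0, 0, 0, 2.5, -3.5, 91, 15], [0, 0, 0, 2.5, -3.5, 91, 15], [0, 0, 0, 2.5, -3.5, 91, 15], [0, 0, 0, 2.5, -3.5, 91, 15]]}}

```text
t: 39.17
eef_pos: [0.6505, 0.0924, 0.1232]
tool_rot: [0.001, 1.0, -0.005, 0.002]
contact_force: [1.4, -5.2, 4.2]
gripper_width: 0.303
grasp_force: 24.6
```

{"fn": "jog_arm", "kwargs": {"motion": [[0, 0, 0, -7.6, 0, -5.4, 15], [0, 0, 0, -24, 0, -14, 15], [0, 0, 0, -50.8, 0, -21.2, 15], [0, 0, 0, -78.5, 0, -21.3, 15], [0, 0, 0, -105.3, 0, -14.3, 15], [0, 0, 0, -129.4, 0, -0.5, 15], [0, 0, 0, -149, 0, 19, 15], [0, 0, 0, -163, 0, 43, 15], [0, 0, 0, -163, 0, 46, 15], [0, 0, 0, -163, 0, 46, 15]]}}

```text
t: 40.42
eef_pos: [0.4849, 0.094, 0.0772]
tool_rot: [0.002, 1.0, -0.005, -0.001]
contact_force: [-8.8, -8.8, 20.6]
gripper_width: 0.313
grasp_force: 33.5
```

Run:
```python
from h import *
to(619.5,314,260)
```

```text
t 40.42 tcp [484.9  94.   77.2] yaw -0.62 zaxis [-0.002 -0.003 -1.   ] w 26.8 gf 33.5 F [-8.8 -8.8 20.6] q [-0.13  0.41 -0.22  2.1   0.15  0.65 -2.04]
shift (619.5, 314, 260) [ 131.9 -220.8 -183.7]
```

{"fn": "jog_arm", "kwargs": {"motion": [[0, 0, 0, 0, 0, 0, 60], [0, 0, 0, 0, 0, 0, 60], [0, 0, 0, 0, 0, 0, 60], [0, 0, 0, 0, 0, -40, 60], [0, 0, 0, 0, 0, -95, 60], [0, 0, 0, 0, 0, -150, 60], [0, 0, 0, 0, 0, -190, 60], [0, 0, -0.03, 25, -40, -190, 60], [0, 0, -0.06, 50, -85, -190, 60], [0, 0, -0.087, 75, -130, -190, 60]]}}

```text
t: 41.68
eef_pos: [0.5627, 0.2268, 0.2654]
tool_rot: [-0.0, 0.999, 0.039, 0.0]
contact_force: [0.3, -0.3, 0.0]
gripper_width: 0.699
grasp_force: 0.0
```

Run:
```python
from h import *
to(619.5,314,210)
```

```text
t 41.67 tcp [562.7 226.8 265.4] yaw 4.49 zaxis [ 0.  0. -1.] w 59.7 gf 0.0 F [ 0.3 -0.3  0. ] q [-0.25  0.35 -0.31  1.67  0.12  1.13 -2.08]
shift (619.5, 314, 210) [ 63.4 -82.5  55.5]
```

{"fn": "jog_arm", "kwargs": {"motion": [[0, 0, 0, 25, -35, 0, 60], [0, 0, 0, 55, -70, 0, 60], [0, 0, 0, 63, -82, 0, 60], [0, 0, 0, 63, -82, 10, 60], [0, 0, 0, 63, -82, 40, 60], [0, 0, 0, 63, -82, 56, 60], [0, 0, 0, 63, -82, 56, 60]]}}

```text
t: 42.55
eef_pos: [0.6175, 0.3104, 0.2078]
tool_rot: [0.001, 0.999, 0.038, -0.001]
contact_force: [-0.0, -0.5, 0.2]
gripper_width: 0.707
grasp_force: 0.0
```

Run:
```python
from h import *
to(620,314.2,116.5)
```

```text
t 42.55 tcp [617.5 310.4 207.8] yaw 4.41 zaxis [-0.003 -0.002 -1.   ] w 60.3 gf 0.0 F [-0.  -0.5  0.2] q [-0.35  0.54 -0.3   1.52  0.17  1.11 -2.18]
shift (620, 314.2, 116.5) [ 3.1 -3.7 91.3]
```

{"fn": "jog_arm", "kwargs": {"motion": [[0, 0, 0, 2, -3.5, 30, 60], [0, 0, 0, 2, -3.5, 70, 60], [0, 0, 0, 2, -3.5, 90, 60], [0, 0, 0, 2, -3.5, 90, 60], [0, 0, 0, 2, -3.5, 90, 15], [0, 0, 0, 2, -3.5, 90, 15], [0, 0, 0, 2, -3.5, 90, 15], [0, 0, 0, 2, -3.5, 90, 15], [0, 0, 0, 2, -3.5, 90, 15]]}}

```text
t: 43.68
eef_pos: [0.6222, 0.315, 0.1209]
tool_rot: [0.0, 0.999, 0.038, 0.002]
contact_force: [3.7, -3.3, 4.9]
gripper_width: 0.31
grasp_force: 24.9
```

{"fn": "jog_arm", "kwargs": {"motion": [[0, 0, 0, -7.6, 0, -5.4, 15], [0, 0, 0, -24, 0, -14, 15], [0, 0, 0, -50.8, 0, -21.2, 15], [0, 0, 0, -78.5, 0, -21.3, 15], [0, 0, 0, -105.3, 0, -14.3, 15], [0, 0, 0, -129.4, 0, -0.5, 15], [0, 0, 0, -149, 0, 19, 15], [0, 0, 0, -163, 0, 43, 15], [0, 0, 0, -163, 0, 46, 15], [0, 0, 0, -163, 0, 46, 15]]}}

```text
t: 44.92
eef_pos: [0.4558, 0.3014, 0.074]
tool_rot: [0.002, 0.999, 0.039, -0.002]
contact_force: [-6.2, -7.3, 15.2]
gripper_width: 0.312
grasp_force: 28.1
```

{"fn": "jog_arm", "kwargs": {"motion": [[0, 0, 0, 0, 0, 0, 60], [0, 0, 0, 0, 0, 0, 60], [0, 0, 0, 0, 0, 0, 60], [0, 0, 0, 0, 0, -40, 60], [0, 0, 0, 0, 0, -95, 60], [0, 0, 0, 0, 0, -150, 60], [0, 0, 0, 0, 0, -200, 60], [0, 0, 0, 0, 0, -240, 60], [0, 0, 0, 0, 0, -240, 60]]}}

```text
t: 46.05
eef_pos: [0.4589, 0.3046, 0.3169]
tool_rot: [-0.002, 0.999, 0.039, 0.003]
contact_force: [-0.1, 0.5, 0.2]
gripper_width: 0.701
grasp_force: 0.0
```

Run:
```python
from h import *
st()
for n in("top","scene"):
    p=cam(n)
    m=cv2.inRange(cv2.cvtColor(p["pixels"],cv2.COLOR_RGB2HSV),(100,120,50),(125,255,255))
    k,lab,s,ce=cv2.connectedComponentsWithStats(m)
    for name,c0 in dict(R=(.5,-.294),M=(.514,.091),L=(.492,.303)).items():
        xy=proj(p,[[*c0,.056]])[0]
        i=min((j for j in range(1,k) if s[j,4]>200),key=lambda j:np.hypot(*(ce[j]-xy)))
        cs,_=cv2.findContours((lab==i).astype(np.uint8),cv2.RETR_EXTERNAL,cv2.CHAIN_APPROX_NONE)
        h=cv2.convexHull(max(cs,key=len))[:,0]
        w=np.array([atz(p,x,.0565)[:2] for x in h.astype(float)])
        r=cv2.minAreaRect((w*1000).astype(np.float32));print(name,n,np.round(r[0],1),np.round(r[1],1),round(r[2],1))
    for th in("tin","burner","tub_1"):
        for r in bot.tip_of(th,p)[:2]: print(th,round(r["score"],2),np.round(r["xy"]))
    print(greens(p,.02,3))
```

```text
t 46.05 tcp [458.9 304.6 316.9] yaw 4.46 zaxis [ 0.006  0.004 -1.   ] w 59.8 gf 0.0 F [-0.1  0.5  0.2] q [-0.39  0.22 -0.37  1.73  0.09  1.2  -2.27]
R top [ 499.3 -294.9] [138.5 126.7] 84.5
M top [513.1  90.6] [137.2 126.8] 89.5
L top [490.5 303.2] [126.8 140.8] 4.9
tin 0.88 [379. 146.]
burner 0.88 [327. 143.]
tub_1 0.9 [210. 162.]
tub_1 0.66 [268. 149.]
[]
R scene [ 501.8 -294.2] [139.3 128.5] 84.5
M scene [515.8  92.5] [138.9 128.9] 89.5
L scene [493.9 302.6] [128.2 137.6] 4.7
tin 0.75 [224. 277.]
burner 0.8 [299. 294.]
tub_1 0.91 [463. 283.]
tub_1 0.88 [382. 294.]
[]
```

All three lid outlines match the closed start, and the tubs, tin and burner have not moved. I hand in.

```bash
python3 -c "
from station import bot
print(bot.hand_in())"
```

```text
the job is handed in; nothing more can be done
None
```

I've handed the job in: both green-capped bottles (there were only two, in the left case) lie in the drop port with its flap shut. All three lids were opened together and are closed again, the other bottles were left in their cases, and the tubs, tin and burner are where they stood.

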